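Lay out the brass lock set in the kit tray

TASK

Make up the brass lock set in the grey kit tray from the parts standing beside it: stand the two brass cylinders on the two small yellow discs (either one on either), stand the brass door knob on the large disc, and lay the brass padlock flat on the padlock outline with its shackle over the outline's shackle, each centred on its mark. Leave the silver cylinder and the silver padlock where they are.

Things in the scene. Friction and masses are not known exactly. Their poses are not given: they have to be found in the camera images.
- brass_cylinder_a_center (a point): Brass-yellow rim lock cylinder, one of two alike, standing on its round face (flange 35 mm across, 8 mm high), barrel 29 mm across from 8 to 42 mm up, and a thin flat tailpiece (8 x 2 mm) sticking up from there to 64 mm; about 0.11 kg; grasp the barrel. The point is on its axis 32 mm above its underside; z is up
- brass_cylinder_b_center (a point): The other brass-yellow rim lock cylinder, standing on its round face (flange 35 mm across, 8 mm high), barrel 29 mm across from 8 to 42 mm up, and a thin flat tailpiece (8 x 2 mm) sticking up from there to 64 mm; about 0.11 kg; grasp the barrel. The point is on its axis 32 mm above its underside; z is up
- brass_knob_center (a point): Brass-yellow door knob standing on its round rose (66 mm across, 16 mm high); neck 28 mm across; the round knob proper is 54 mm across at its widest, about 45 mm up, and lies between 24 and 67 mm up; about 0.24 kg. The point is on its axis 34 mm above its underside; z is up
- brass_padlock_center (a point): Brass-yellow padlock lying flat, locked: body 40 mm (x) x 47 mm (y) x 20 mm high, silver shackle 34 mm wide reaching 32 mm beyond the body on its +x side; about 0.18 kg; grasp the body across its 47 mm. The point is at the middle of the body (not the shackle), 10 mm above its underside; x points from the body to the shackle, z up
- silver_cylinder_center (a point): Silver-grey rim lock cylinder, the look-alike that stays where it is; standing on its round face (flange 35 mm across, 8 mm high), barrel 29 mm across from 8 to 42 mm up, and a thin flat tailpiece (8 x 2 mm) sticking up from there to 64 mm; about 0.11 kg; leave it alone. The point is on its axis 32 mm above its underside; z is up
- silver_padlock_center (a point): Silver-grey padlock lying flat, the look-alike that stays where it is: body 32 (x) x 38 (y) x 16 mm high, shackle reaching 26 mm beyond it on its +x side. The point is at the middle of its body, 8 mm above its underside; x points to the shackle
- cylinder_mark_a (a point): Middle of a small yellow disc (40 mm across, for a lock cylinder) on one of the two small-disc tiles, at the tile's centre. Black 84 mm foam tile, fixed; four fill the low grey kit tray (184 mm square, rim 14 mm high) two by two, 87 mm apart, shuffled. Flat top 11 mm above the bench (outline only printed); the point is on the top, z up.
- cylinder_mark_b (a point): Middle of a small yellow disc (40 mm across, for a lock cylinder) on one of the two small-disc tiles, at the tile's centre. Black 84 mm foam tile, fixed; four fill the low grey kit tray (184 mm square, rim 14 mm high) two by two, 87 mm apart, shuffled. Flat top 11 mm above the bench (outline only printed); the point is on the top, z up.
- knob_mark (a point): Middle of the large yellow disc (72 mm across, for the door knob), at the tile's centre. Black 84 mm foam tile, fixed; four fill the low grey kit tray (184 mm square, rim 14 mm high) two by two, 87 mm apart, shuffled. Flat top 11 mm above the bench (outline only printed); the point is on the top, z up.
- padlock_mark (a point): Middle of the body part of the yellow padlock outline (46 x 53 mm; shackle outline on its +x side), 16 mm from the tile's centre toward the tile's -x side. Black 84 mm foam tile, fixed; four fill the low grey kit tray (184 mm square, rim 14 mm high) two by two, 87 mm apart, shuffled. Flat top 11 mm above the bench (outline only printed); the point is on the top, z up.
Things that resemble listed ones, but are neither listed nor needed, are in the scene too. Leave any red look-alike of the part that bears brass_padlock_center alone. What is shaped like the part that bears brass_cylinder_b_center but purple is not meant.

How it is judged:
At the end, for the whole second after the job is handed in: Brass cylinders and knob upright on their discs, brass padlock flat on its outline, each within 12 mm of its mark's middle; padlock within 0.3 rad of the outline, shackle the same way; all released and at rest; silver cylinder and silver padlock within 20 mm of their starts (((horizontal distance between brass_cylinder_a_center and cylinder_mark_a below 0.012 m and z of brass_cylinder_a_center in the frame of cylinder_mark_a between 0.026 and 0.038 m and angle between each of brass_cylinder_a_center, brass_cylinder_b_center's own z axis and vertical below 0.15 rad and horizontal distance between brass_cylinder_b_center and cylinder_mark_b below 0.012 m and z of brass_cylinder_b_center in the frame of cylinder_mark_b between 0.026 and 0.038 m) or (horizontal distance between brass_cylinder_a_center and cylinder_mark_b below 0.012 m and z of brass_cylinder_a_center in the frame of cylinder_mark_b between 0.026 and 0.038 m and angle between each of brass_cylinder_a_center, brass_cylinder_b_center's own z axis and vertical below 0.15 rad and horizontal distance between brass_cylinder_b_center and cylinder_mark_a below 0.012 m and z of brass_cylinder_b_center in the frame of cylinder_mark_a between 0.026 and 0.038 m)) and horizontal distance between brass_knob_center and knob_mark below 0.012 m and z of brass_knob_center in the frame of knob_mark between 0.028 and 0.04 m and angle between each of brass_knob_center, brass_padlock_center's own z axis and vertical below 0.15 rad and horizontal distance between brass_padlock_center and padlock_mark below 0.012 m and z of brass_padlock_center in the frame of padlock_mark between 0.004 and 0.016 m and angle between the x axis of brass_padlock_center and the x axis of padlock_mark, either way round below 0.3 rad and x of brass_padlock in the frame of padlock_mark above 0 m and distance of each of silver_cylinder_center, silver_padlock_center from where it was at the start of the episode below 0.02 m and linear speed of each of brass_cylinder_a, brass_cylinder_b, brass_knob, brass_padlock below 0.01 m/s); the robot touches nothing.
It fails at once if the silver cylinder is moved more than 20 mm (distance of silver_cylinder_center from where it was at the start of the episode above 0.02 m).
It fails at once if the silver padlock is moved more than 20 mm (distance of silver_padlock_center from where it was at the start of the episode above 0.02 m).
It also fails if it takes over 99 s, if anything falls off the work surface, if the arm or the gripper's body presses on something with over 40 N, if the wrist force passes 120 N, or if a joint passes its speed limit or range.

ROBOT

A 6-joint arm with a two-finger parallel gripper is mounted at the origin on a cart in front of the work surface, level with it; the furniture and walls round the work are solid. World frame = base frame: x ahead of the robot, y to its left, z up, the work surface at z = 0. Lengths are in m, angles in rad, forces in N, time in s.
With the tool pointing down it reaches from about 0.3 to 0.75 m from the base axis. Payload 8.5 kg.
Tool frame: the origin (TCP) lies on the centre line of the jaws, within the pads' length; the fingertips stand 8 mm ahead of it and the grasp point (between the pads) lies 11 mm behind it (bot.tip_reach is the z of the fingertips in the tool frame, in m); z points along the fingers, y is the line along which they close (so a half turn about z gives the same grasp; the last joint's range is limited). The gripper opens to 85 mm and grips with 20 to 120 N. Pads are 22 mm wide; open, the fingers measure 114 mm over their backs; the gripper's body (76 mm by 85 mm) begins 54 mm behind the grasp point. The pads swing forward as they close: fully open they stand 13 mm farther back than shut.
Start: joints at [-1.363, 0.381, 1.297, -0, 1.464, -0.215], TCP at [0.226, -0.502, 0.239] pointing down, gripper open.
Joint ranges: [-3.11, 3.11], [-0.89, 2.33], [0.22, 2.48], [-1.42, 4.56], [0.17, 2.85], [-2.88, 2.88]. Speed limits (rad/s): [2.39, 2.39, 3.14, 3.14, 3.14, 3.14].

INTERFACE

Orientations are given as a rotation vector (axis times angle).
In Python, from cell import bot, capture, calibration gives the robot as it stands. The module is installed in compiled form; this text tells all that it offers.
- The arm moves only by the tool move_arm, never from a script. Its arguments are lists of equal length, an entry for each row: "hand": the opening in per cent of the stroke, from 0 (shut) to 100 (fully open); "linear": the shift along the tool's x, y, z in m, a list of three; "turn": the turn, a rotation vector about the tool's x, y, z in degrees, a list of three. In form: {"hand": [hand, ...], "linear": [[tx, ty, tz], ...], "turn": [[rx, ry, rz], ...]}. A call has exactly 8 rows; each row shifts and turns the commanded pose from where the row before left it, along the tool's axes as they then stand; what a row does not reach is not made up. A row lasts 1/12 s, in which the tool goes at most 41.7 mm and 7.16 degrees, less where a joint would pass 70% of its speed; a pose out of reach is approached as far as the arm can. A call with a gripper value outside its range is refused whole. The fingers move at their own pace and stop on an object; "newtons" is the grip in N (left out, the last holds). Time passes only in rows, so rows that do not move let the fingers close, or fill a call up. It gives the time, the measured TCP pose, the force, the opening and the grip force at its end, in the units of the state.
- bot.get_state(): the state, without advancing time (a new reading comes with each control period).
- capture(name): name is "scene" or "top"; returns the picture (400x640x3 uint8, red, green, blue); there is no depth.
- calibration(name): a dict with "intrinsics" (3x3 intrinsics, pixels), "extrinsics" (4x4, takes a point from world to camera coordinates). Camera axes: x right, y down, z forward; pixel columns grow to the right and rows downward; lengths in m; the calibration is good to about 2 mm. A picture is of the moment at which its call begins. calibration takes no time and is no camera call.
- bot.hand_in(): hands the job in; it is judged then, once.
The state is a dict: "t": time; "joints": joint angles; "joint_velocities": joint speeds; "joint_torque": joint torques, N m; "ee_pos": TCP position; "eef_rot": TCP orientation; "wrist_force": force on the tool from outside, world axes, zero at the start; "wrist_torque": the same for the moment, N m; "gripper_width": opening from 0.0 (shut) to 1.0 (fully open); "grip_force": force on a finger pad.
Only numpy, scipy, OpenCV 4.12 (cv2) and the standard library are available. Lean on these libraries where they do the work, as an engineer would, in place of code of your own. Each camera call takes 0.05 s, during which the arm holds its last target. There are 200 camera calls.

## Working session

There is one attempt and no reset: what is moved stays moved. The work goes in short steps, Python scripts to look and compute and a tool call to move; the robot and the scene stay as the last step left them, time stands still between calls to the robot, and variables do not carry over. Pictures are saved under pics/ and viewed, at most 14 in all, crops included, and the job is handed in when it is done.

Besides the shell and the picture viewer there is one more tool, called in YAML: its name, and indented under it one key for each argument. move_arm: Moves the arm, as the interface text tells. Its arguments: {"type":"object","properties":{"hand":{"type":"array","items":{"type":"number"}},"linear":{"type":"array","items":{"type":"array","items":{"type":"number"}}},"turn":{"type":"array","items":{"type":"array","items":{"type":"number"}}},"newtons":{"type":"number"}},"required":["hand","linear","turn"]}

```bash
mkdir -p pics
python3 - <<'E'
from cell import bot,capture,calibration
import cv2,numpy as np
for n in("scene","top"):
    cv2.imwrite(f"pics/{n}0.png",capture(n)[:,:,::-1]); c=calibration(n); print(n,np.round(c["intrinsics"],1).tolist(),np.round(c["extrinsics"],3).tolist())
s=bot.get_state();print(s["t"],s["ee_pos"],s["eef_rot"],s["gripper_width"],bot.tip_reach)
E
```

```text
scene [[476.4, 0.0, 321.1], [0.0, 476.4, 197.1], [0.0, 0.0, 1.0]] [[-0.689, -0.725, 0.012, 0.503], [-0.317, 0.286, -0.904, 0.17], [0.652, -0.626, -0.427, 0.847], [0.0, 0.0, 0.0, 1.0]]
top [[384.4, 0.0, 314.2], [0.0, 384.4, 204.1], [0.0, 0.0, 1.0]] [[0.019, -1.0, -0.0, 0.208], [-0.993, -0.019, -0.115, 0.512], [0.115, 0.002, -0.993, 0.931], [0.0, 0.0, 0.0, 1.0]]
0.1 [ 0.2256156  -0.50133018  0.23876903] [-3.07037865e+00 -6.58917085e-01 -2.59889241e-05] 0.9965159782097702 0.008
```

View pics/top0.png

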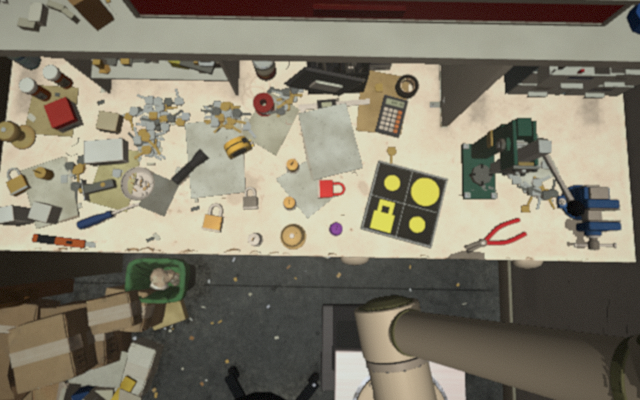

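View pics/scene0.png

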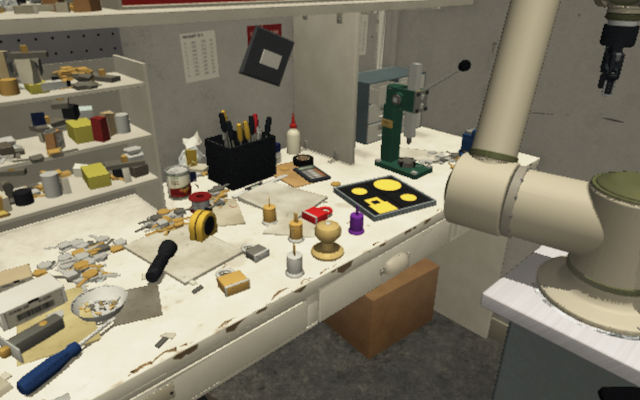

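The top picture shows the tray centred near (404,204), with small discs at (392,183) and (417,225), the large disc at (425,191) and the padlock outline at (383,213). The brass cylinders are at (292,165) and (290,202), the knob at (292,236) and the brass padlock at (213,217). The silver cylinder is at (256,240), the silver padlock at (250,199), and the red and purple decoys at (330,188) and (335,229). Next I'll segment these for exact positions.

```bash
cat > h.py <<'E'
import numpy as np,cv2
from cell import bot,capture,calibration
def ray(n,u,v,z):
    c=calibration(n);K=np.array(c["intrinsics"]);E=np.array(c["extrinsics"]);R,t=E[:3,:3],E[:3,3]
    d=R.T@np.linalg.solve(K,[u,v,1]);o=-R.T@t
    return o+d*(z-o[2])/d[2]
def proj(n,p):
    c=calibration(n);K=np.array(c["intrinsics"]);E=np.array(c["extrinsics"])
    q=K@(E[:3,:3]@np.array(p)+E[:3,3]);return q[:2]/q[2]
def blobs(n,im,box,lo,hi,amin=8):
    x0,y0,x1,y1=box;h=cv2.cvtColor(im,cv2.COLOR_RGB2HSV)[y0:y1,x0:x1]
    m=cv2.inRange(h,np.array(lo),np.array(hi))
    k,l,s,c=cv2.connectedComponentsWithStats(m)
    return [(c[i]+[x0,y0],s[i][:4]+[x0,y0,0,0],s[i][4]) for i in range(1,k) if s[i][4]>=amin]
E
python3 - <<'E'
from h import *
t=cv2.cvtColor(cv2.imread("pics/top0.png"),4);s=cv2.cvtColor(cv2.imread("pics/scene0.png"),4)
for c,b,a in blobs("top",t,(355,155,450,250),(20,150,120),(35,255,255)): print("disc",c.round(1),b,a,ray("top",*c,.011).round(4))
for c,b,a in blobs("top",t,(195,150,350,255),(8,80,60),(28,255,255)): print("br",c.round(1),b,a,ray("top",*c,.03).round(4))
for c,b,a in blobs("scene",s,(205,190,350,300),(8,80,60),(28,255,255)): print("sc",c.round(1),b,a)
f=lambda im,b,k:cv2.resize(im[b[1]:b[3],b[0]:b[2]],None,fx=k,fy=k,interpolation=cv2.INTER_CUBIC)
cv2.imwrite("pics/c1.png",cv2.cvtColor(f(t,(195,150,355,255),5),4))
a=f(s,(200,190,360,300),5);cv2.imwrite("pics/c2.png",cv2.cvtColor(a,4))
E
```

```text
disc [393.6 183.4] [388 176  12  14] 64 [0.5677 0.0154 0.011 ]
disc [387.1 178.8] [386 177   3   4] 8 [0.5794 0.0319 0.011 ]
disc [425.  191.4] [412 178  27  28] 511 [ 0.5485 -0.0649  0.011 ]
disc [390.2 203. ] [387 201   7   5] 13 [0.5168 0.0244 0.011 ]
disc [390.6 209.3] [389 206   4   7] 12 [0.5006 0.0233 0.011 ]
disc [417.  224.3] [410 217  15  15] 146 [ 0.4639 -0.0434  0.011 ]
br [230.7 152.7] [226 150  13   9] 61 [0.6353 0.4322 0.03  ]
br [291.9 164.7] [286 159  12  13] 118 [0.6073 0.2762 0.03  ]
br [288.8 202.3] [283 197  12  12] 115 [0.5113 0.2814 0.03  ]
br [212.4 221.9] [203 214  20  16] 250 [0.4588 0.4699 0.03  ]
br [292.9 236.6] [281 224  25  25] 462 [0.4262 0.269  0.03  ]
sc [219.6 195.8] [209 190  20  13] 115
sc [269.  212.2] [263 197  13  26] 228
sc [219.8 206.8] [218 206   4   3] 8
sc [210.7 220.8] [205 210  12  29] 138
sc [295.6 227.4] [289 213  14  27] 270
sc [309.5 221.5] [305 219  10   6] 10
sc [327.  241.4] [311 220  33  41] 946
sc [293.6 248.2] [293 243   2  12] 20
sc [343.5 267.4] [338 262  12  11] 68
sc [229.9 278.8] [217 270  30  23] 321
sc [237.5 288. ] [227 281  22  15] 182
sc [300.2 289. ] [295 286  11   6] 24
sc [277.6 292.5] [273 289  11   9] 18
```

View pics/c1.png

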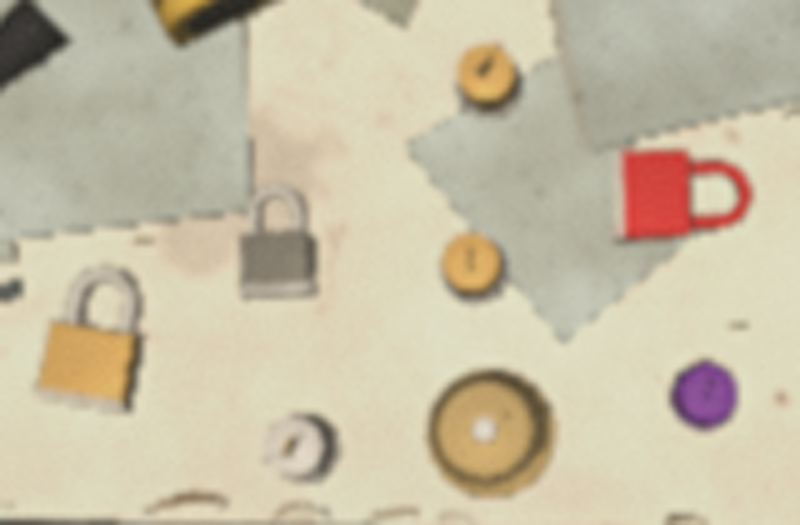

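View pics/c2.png

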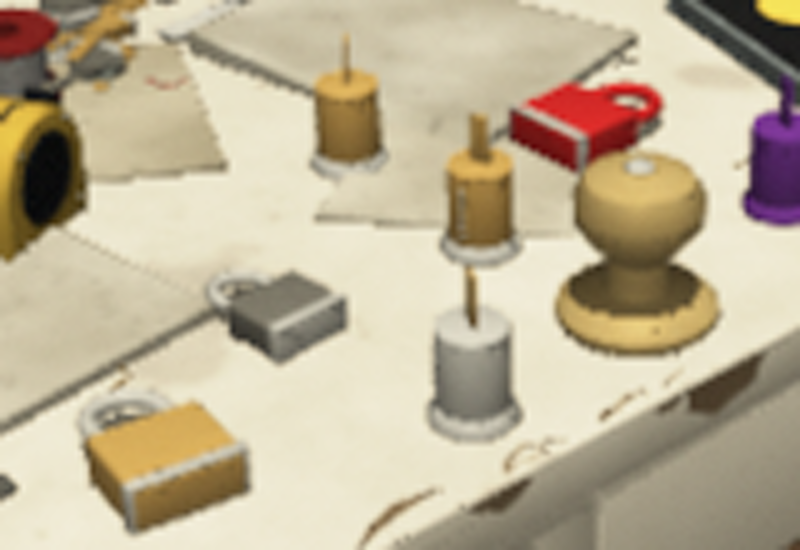

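Run:
```python
from h import *
t=cv2.cvtColor(cv2.imread("pics/top0.png"),4)
for c,b,a in blobs("top",t,(355,155,450,250),(18,90,90),(38,255,255),20): print("disc",c.round(1),b,a,ray("top",*c,.011).round(4))
q=lambda x,y,z:ray("top",x/5+195-.4,y/5+150-.4,z).round(4)
print("A",q(488,75,.042),"B",q(472,263,.042),"knob",q(489,428,.045),"top",q(483,428,.067),"rose",q(492,434,.012),"silver",q(305,443,.03))
P=[q(x,y,.02) for x,y in((52,322),(140,335),(129,411),(38,401))]
print(P,np.mean(P,0)); d=P[1]-P[0]; print("yaw",np.degrees(np.arctan2(d[0],-d[1]))) 
d=P[0]+P[1]-P[2]-P[3];print(np.degrees(np.arctan2(d[1],d[0])))
# scene check
s=lambda x,y,z:ray("scene",x/5+200-.4,y/5+190-.4,z).round(4)
print("sc A",s(347,86,.042),"B",s(480,163,.042),"knobtop",s(640,168,.067))
b=(350,150,460,255)
cv2.imwrite("pics/c3.png",cv2.cvtColor(cv2.resize(t[b[1]:b[3],b[0]:b[2]],None,fx=5,fy=5,interpolation=cv2.INTER_CUBIC),4))
```

```text
disc [391.8 182.4] [384 174  17  18] 236 [0.5701 0.0198 0.011 ]
disc [424.7 191.5] [410 177  30  30] 699 [ 0.5482 -0.0642  0.011 ]
disc [383.  216.6] [369 199  27  35] 627 [0.4817 0.0425 0.011 ]
disc [416.8 224.1] [409 216  17  18] 242 [ 0.4642 -0.0429  0.011 ]
A [0.6049 0.2746 0.042 ] B [0.5102 0.28   0.042 ] knob [0.4291 0.2694 0.045 ] top [0.4283 0.271  0.067 ] rose [0.4272 0.2697 0.012 ] silver [0.4204 0.361  0.03  ]
[array([0.4789, 0.4921, 0.02  ]), array([0.4732, 0.4475, 0.02  ]), array([0.4349, 0.4512, 0.02  ]), array([0.4391, 0.497 , 0.02  ])] [0.456525 0.47195  0.02    ]
yaw -7.283073270760204
-6.2838220583219675
sc A [0.6013 0.2808 0.042 ] B [0.5081 0.2842 0.042 ] knobtop [0.4277 0.2709 0.067 ]
```

View pics/c3.png

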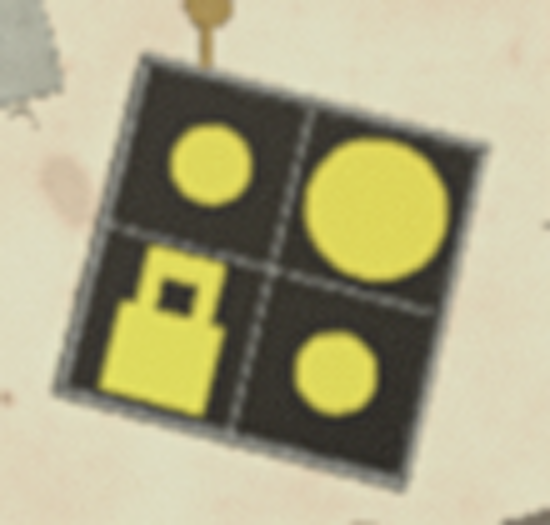

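The tray shows the padlock outline's shackle pointing the same way as tray +x (yaw about -14.6°). The marks are at (0.570,0.020), (0.464,-0.043), knob (0.548,-0.064) and padlock (0.4705,0.045). The spacing works out at 86.8 mm, which agrees with the given 87 mm.

move_arm:
  hand: [100,100,100,100,100,100,100,100]
  linear:
    - [0,0,0]
    - [0,0,0]
    - [0,0,0]
    - [0,0,0]
    - [0,0,0]
    - [0.0154,-0.0371,0]
    - [0.0154,-0.0371,0]
    - [0.0154,-0.0371,0]
  turn:
    - [0,0,6.4]
    - [0,0,6.4]
    - [0,0,6.4]
    - [0,0,6.4]
    - [0,0,6.4]
    - [0,0,0]
    - [0,0,0]
    - [0,0,0]
  newtons: 40

```text
t: 0.77
ee_pos: [0.2867, -0.3962, 0.2387]
eef_rot: [-3.133, 0.215, 0.001]
wrist_force: [0.7, 0.3, 0.3]
gripper_width: 1.002
grip_force: 0.0
```

move_arm:
  hand: [100,100,100,100,100,100,100,100]
  linear:
    - [0.0154,-0.0371,0]
    - [0.0154,-0.0371,0]
    - [0.0154,-0.0371,0]
    - [0.0154,-0.0371,0]
    - [0.0154,-0.0371,0]
    - [0.0154,-0.0371,0]
    - [0.0154,-0.0371,0]
    - [0.0154,-0.0371,0]
  turn:
    - [0,0,0]
    - [0,0,0]
    - [0,0,0]
    - [0,0,0]
    - [0,0,0]
    - [0,0,0]
    - [0,0,0]
    - [0,0,0]

```text
t: 1.43
ee_pos: [0.4492, -0.1181, 0.2393]
eef_rot: [-3.134, 0.213, 0.0]
wrist_force: [0.2, -1.5, -0.0]
gripper_width: 1.002
grip_force: 0.0
```

```bash
cat >> h.py <<'E'
from scipy.spatial.transform import Rotation as Ro
def go(x,y,z):
    s=bot.get_state();R=Ro.from_rotvec(s["eef_rot"]).as_matrix();d=R.T@(np.array([x,y,z])-s["ee_pos"])
    print("t",round(s["t"],2),"pos",s["ee_pos"].round(4),"yaw",np.degrees(np.arctan2(R[1,0],R[0,0])).round(1),"tilt",R[2,2].round(4),"grip",round(s["gripper_width"],3),"F",s["wrist_force"].round(1),"gf",round(float(np.max(s["grip_force"])),1))
    n=np.linalg.norm(d);print("d",d.round(4),"rows",n/.04)
E
python3 -c "
from h import *
go(.4285,.270,.2)"
```

```text
t 1.43 pos [ 0.4492 -0.1181  0.2393] yaw -7.8 tilt -1.0 grip 1.002 F [ 0.2 -1.5 -0. ] gf 0.0
d [-0.073  -0.3817  0.0393] rows 9.766087946187415
```

move_arm:
  hand: [100,100,100,100,100,100,100,100]
  linear:
    - [-0.0073,-0.0382,0.0039]
    - [-0.0073,-0.0382,0.0039]
    - [-0.0073,-0.0382,0.0039]
    - [-0.0073,-0.0382,0.0039]
    - [-0.0073,-0.0382,0.0039]
    - [-0.0073,-0.0382,0.0039]
    - [-0.0073,-0.0382,0.0039]
    - [-0.0073,-0.0382,0.0039]
  turn:
    - [0,0,0]
    - [0,0,0]
    - [0,0,0]
    - [0,0,0]
    - [0,0,0]
    - [0,0,0]
    - [0,0,0]
    - [0,0,0]

```text
t: 2.1
ee_pos: [0.4315, 0.1925, 0.2078]
eef_rot: [3.134, -0.213, -0.0]
wrist_force: [0.2, 0.3, -0.1]
gripper_width: 0.999
grip_force: 0.0
```

move_arm:
  hand: [100,100,100,100,100,100,100,100]
  linear:
    - [-0.0073,-0.0382,0.0039]
    - [-0.0073,-0.0382,0.0039]
    - [0,0,0.02]
    - [0,0,0.02]
    - [0,0,0.01]
    - [0,0,0]
    - [0,0,0]
    - [0,0,0]
  turn:
    - [0,0,0]
    - [0,0,0]
    - [0,0,0]
    - [0,0,0]
    - [0,0,0]
    - [0,0,0]
    - [0,0,0]
    - [0,0,0]

```text
t: 2.77
ee_pos: [0.4285, 0.2682, 0.1511]
eef_rot: [-3.134, 0.213, -0.002]
wrist_force: [0.5, -0.2, 0.3]
gripper_width: 0.997
grip_force: 0.0
```

```bash
python3 -c "
from h import *
go(.4285,.270,.034)
t=capture('top');s=capture('scene')
cv2.imwrite('pics/d1.png',cv2.cvtColor(np.hstack([cv2.resize(t[170:260,240:340],None,fx=4,fy=4),cv2.resize(s[180:270,280:380],None,fx=4,fy=4)]),4))"
```

```text
t 2.77 pos [0.4285 0.2682 0.1511] yaw -7.8 tilt -1.0 grip 0.997 F [ 0.5 -0.2  0.3] gf 0.0
d [-0.0003 -0.0017  0.1171] rows 2.9266029613727285
```

View pics/d1.png

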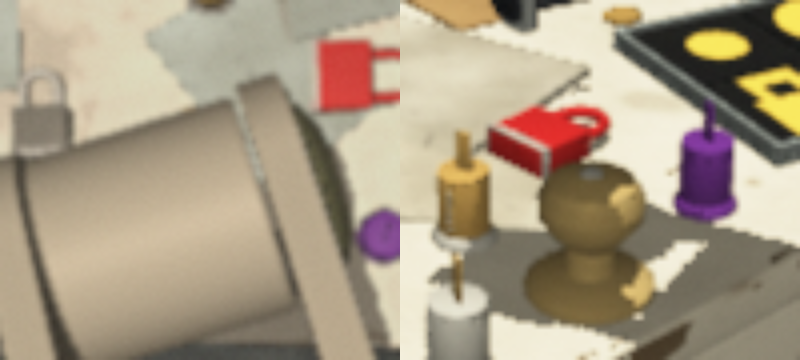

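The shadow in the scene view falls over the knob, so the gripper is above it. I'll descend, grip and lift.

move_arm:
  hand: [100,100,100,100,100,60,50,50]
  linear:
    - [0,-0.0015,0.03]
    - [0,0,0.03]
    - [0,0,0.03]
    - [0,0,0.017]
    - [0,0,0.01]
    - [0,0,0]
    - [0,0,0]
    - [0,0,0]
  turn:
    - [0,0,0]
    - [0,0,0]
    - [0,0,0]
    - [0,0,0]
    - [0,0,0]
    - [0,0,0]
    - [0,0,0]
    - [0,0,0]

```text
t: 3.53
ee_pos: [0.429, 0.27, 0.0345]
eef_rot: [-3.133, 0.213, -0.003]
wrist_force: [0.2, -0.8, 2.8]
gripper_width: 0.6
grip_force: 5.0
```

move_arm:
  hand: [40,40,40,40,40,40,40,40]
  linear:
    - [0,0,0]
    - [0,0,0]
    - [0,0,0]
    - [0,0,0]
    - [0,0,0]
    - [0,0,0]
    - [0,0,0]
    - [0,0,0]
  turn:
    - [0,0,0]
    - [0,0,0]
    - [0,0,0]
    - [0,0,0]
    - [0,0,0]
    - [0,0,0]
    - [0,0,0]
    - [0,0,0]

```text
t: 4.2
ee_pos: [0.429, 0.2699, 0.0351]
eef_rot: [-3.133, 0.213, -0.005]
wrist_force: [0.0, -0.9, 6.2]
gripper_width: 0.577
grip_force: 40.3
```

```bash
python3 -c "
from h import *
go(.548,-.064,.135)"
```

```text
t 4.2 pos [0.429  0.2699 0.0351] yaw -7.8 tilt -1.0 grip 0.577 F [ 0.  -0.9  6.2] gf 40.3
d [ 0.1633  0.3146 -0.0998] rows 9.206473529778835
```

move_arm:
  hand: [40,40,40,40,40,40,40,40]
  linear:
    - [0,0,-0.02]
    - [0,0,-0.04]
    - [0,0,-0.04]
    - [0.0181,0.035,0]
    - [0.0181,0.035,0]
    - [0.0181,0.035,0]
    - [0.0181,0.035,0]
    - [0.0181,0.035,0]
  turn:
    - [0,0,0]
    - [0,0,0]
    - [0,0,0]
    - [0,0,0]
    - [0,0,0]
    - [0,0,0]
    - [0,0,0]
    - [0,0,0]

```text
t: 4.87
ee_pos: [0.4947, 0.0823, 0.1346]
eef_rot: [-3.134, 0.213, -0.003]
wrist_force: [1.0, 0.1, -1.2]
gripper_width: 0.576
grip_force: 42.1
```

move_arm:
  hand: [40,40,40,40,40,40,40,40]
  linear:
    - [0.0181,0.035,0]
    - [0.0181,0.035,0]
    - [0.0181,0.035,0]
    - [0.0181,0.035,0]
    - [0,0,0]
    - [0,0,0]
    - [0,0,0]
    - [0,0,0]
  turn:
    - [0,0,0]
    - [0,0,0]
    - [0,0,0]
    - [0,0,0]
    - [0,0,0]
    - [0,0,0]
    - [0,0,0]
    - [0,0,0]

```text
t: 5.53
ee_pos: [0.5467, -0.0634, 0.1338]
eef_rot: [-3.134, 0.211, -0.0]
wrist_force: [0.3, 0.9, -2.0]
gripper_width: 0.581
grip_force: 42.2
```

```bash
python3 -c "
from h import *
go(.548,-.064,.047)
s=capture('scene');print(proj('scene',(.548,-.064,.13)))
cv2.imwrite('pics/d2.png',cv2.cvtColor(cv2.resize(s[60:260,240:480],None,fx=3,fy=3),4))"
```

```text
t 5.53 pos [ 0.5467 -0.0634  0.1338] yaw -7.7 tilt -1.0 grip 0.581 F [ 0.3  0.9 -2. ] gf 42.2
d [0.0014 0.0005 0.0868] rows 2.1708714149502986
[390.55548803 141.02883037]
```

View pics/d2.png

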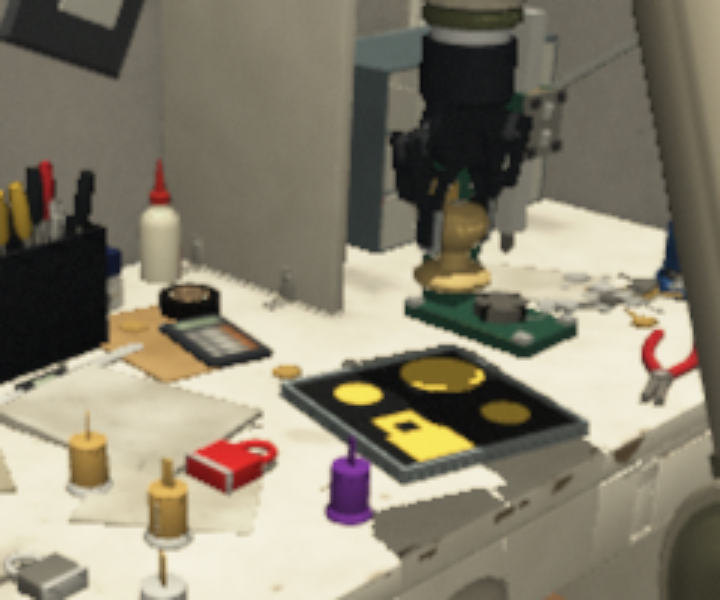

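The knob is hanging in the gripper with its rose at about (391,152), within a few pixels of the projected position above the large disc. I'll lower it.

move_arm:
  hand: [40,40,40,40,40,40,40,40]
  linear:
    - [0.0014,0.0005,0.03]
    - [0,0,0.03]
    - [0,0,0.01]
    - [0,0,0.007]
    - [0,0,0.004]
    - [0,0,0.004]
    - [0,0,0.002]
    - [0,0,0]
  turn:
    - [0,0,0]
    - [0,0,0]
    - [0,0,0]
    - [0,0,0]
    - [0,0,0]
    - [0,0,0]
    - [0,0,0]
    - [0,0,0]

```text
t: 6.25
ee_pos: [0.5486, -0.0651, 0.0468]
eef_rot: [3.134, -0.213, 0.001]
wrist_force: [-0.3, -0.1, -2.4]
gripper_width: 0.577
grip_force: 42.3
```

move_arm:
  hand: [58,60,62,65,70,78,80,80]
  linear:
    - [0,0,0]
    - [0,0,0]
    - [0,0,0]
    - [0,0,0]
    - [0,0,0]
    - [0,0,0]
    - [0,0,0]
    - [0,0,0]
  turn:
    - [0,0,0]
    - [0,0,0]
    - [0,0,0]
    - [0,0,0]
    - [0,0,0]
    - [0,0,0]
    - [0,0,0]
    - [0,0,0]

```text
t: 6.92
ee_pos: [0.5484, -0.0651, 0.0464]
eef_rot: [3.134, -0.213, 0.0]
wrist_force: [0.0, -0.6, 0.2]
gripper_width: 0.799
grip_force: 0.0
```

move_arm:
  hand: [90,90,90,90,90,90,90,90]
  linear:
    - [0,0,0]
    - [0,0,-0.02]
    - [0,0,-0.03]
    - [0,0,-0.03]
    - [0,0,-0.03]
    - [0,0,-0.02]
    - [0,0,0]
    - [0,0,0]
  turn:
    - [0,0,0]
    - [0,0,0]
    - [0,0,0]
    - [0,0,0]
    - [0,0,0]
    - [0,0,0]
    - [0,0,0]
    - [0,0,0]

```text
t: 7.58
ee_pos: [0.5486, -0.0651, 0.177]
eef_rot: [3.134, -0.213, 0.003]
wrist_force: [0.4, 0.4, -0.7]
gripper_width: 0.902
grip_force: 0.0
```

```bash
python3 -c "
from h import *
go(.5095,.281,.15)"
```

```text
t 7.58 pos [ 0.5486 -0.0651  0.177 ] yaw -7.8 tilt -1.0 grip 0.902 F [ 0.4  0.4 -0.7] gf 0.0
d [-0.0856 -0.3377  0.0268] rows 8.7348059607883
```

move_arm:
  hand: [90,90,90,90,90,90,90,90]
  linear:
    - [-0.0095,-0.0375,0.003]
    - [-0.0095,-0.0375,0.003]
    - [-0.0095,-0.0375,0.003]
    - [-0.0095,-0.0375,0.003]
    - [-0.0095,-0.0375,0.003]
    - [-0.0095,-0.0375,0.003]
    - [-0.0095,-0.0375,0.003]
    - [-0.0095,-0.0375,0.003]
  turn:
    - [0,0,0]
    - [0,0,0]
    - [0,0,0]
    - [0,0,0]
    - [0,0,0]
    - [0,0,0]
    - [0,0,0]
    - [0,0,0]

```text
t: 8.25
ee_pos: [0.5125, 0.2441, 0.1506]
eef_rot: [3.133, -0.213, -0.004]
wrist_force: [1.2, -0.2, 0.1]
gripper_width: 0.901
grip_force: 0.0
```

move_arm:
  hand: [80,80,80,80,80,80,80,80]
  linear:
    - [-0.0095,-0.0375,0.003]
    - [0,0,0]
    - [0,0,0.02]
    - [0,0,0.02]
    - [0,0,0]
    - [0,0,0]
    - [0,0,0]
    - [0,0,0]
  turn:
    - [0,0,0]
    - [0,0,0]
    - [0,0,0]
    - [0,0,0]
    - [0,0,0]
    - [0,0,0]
    - [0,0,0]
    - [0,0,0]

```text
t: 8.92
ee_pos: [0.5098, 0.2807, 0.1102]
eef_rot: [-3.134, 0.214, -0.002]
wrist_force: [0.2, 0.6, 0.5]
gripper_width: 0.797
grip_force: 0.0
```

```bash
python3 -c "
from h import *
go(.5095,.281,.020)
t=capture('top');s=capture('scene')
a=cv2.resize(t[150:255,340:460],None,fx=3.3,fy=3.3);b=cv2.resize(s[120:260,250:410],None,fx=2.5,fy=2.5)
cv2.imwrite('pics/d3.png',cv2.cvtColor(np.hstack([a[:346],b[:346]]),4))"
```

```text
t 8.92 pos [0.5098 0.2807 0.1102] yaw -7.8 tilt -1.0 grip 0.797 F [0.2 0.6 0.5] gf 0.0
d [-0.0005 -0.0001  0.0902] rows 2.255946398760599
```

View pics/d3.png

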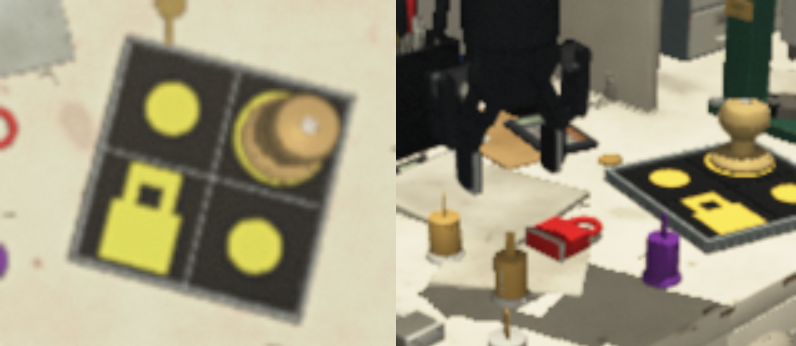

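The knob stands upright on the large disc, with a yellow ring showing round its rose. The open fingers (468 and 552) straddle cylinder B at 510 in the right half. I'll grasp it.

move_arm:
  hand: [80,80,80,80,80,60,45,30]
  linear:
    - [0,0,0.03]
    - [0,0,0.03]
    - [0,0,0.02]
    - [0,0,0.01]
    - [0,0,0]
    - [0,0,0]
    - [0,0,0]
    - [0,0,0]
  turn:
    - [0,0,0]
    - [0,0,0]
    - [0,0,0]
    - [0,0,0]
    - [0,0,0]
    - [0,0,0]
    - [0,0,0]
    - [0,0,0]

```text
t: 9.68
ee_pos: [0.5101, 0.2811, 0.0208]
eef_rot: [-3.133, 0.213, -0.004]
wrist_force: [0.2, 0.2, -0.3]
gripper_width: 0.382
grip_force: 0.0
```

move_arm:
  hand: [20,20,20,20,20,20,20,20]
  linear:
    - [0,0,0]
    - [0,0,0]
    - [0,0,0]
    - [0,0,0]
    - [0,0,0]
    - [0,0,0]
    - [0,0,0]
    - [0,0,0]
  turn:
    - [0,0,0]
    - [0,0,0]
    - [0,0,0]
    - [0,0,0]
    - [0,0,0]
    - [0,0,0]
    - [0,0,0]
    - [0,0,0]

```text
t: 10.35
ee_pos: [0.51, 0.2811, 0.0209]
eef_rot: [-3.133, 0.213, -0.004]
wrist_force: [-1.8, -0.7, 7.2]
gripper_width: 0.327
grip_force: 39.2
```

```bash
python3 -c "
from h import *
go(.464,-.043,.120)"
```

```text
t 10.35 pos [0.51   0.2811 0.0209] yaw -7.8 tilt -1.0 grip 0.327 F [-1.8 -0.7  7.2] gf 39.2
d [-0.0015  0.3272 -0.0994] rows 8.550033989302632
```

move_arm:
  hand: [20,20,20,20,20,20,20,20]
  linear:
    - [0,0,-0.02]
    - [0,0,-0.04]
    - [0,0,-0.04]
    - [0,0.0363,0]
    - [0,0.0363,0]
    - [0,0.0363,0]
    - [0,0.0363,0]
    - [0,0.0363,0]
  turn:
    - [0,0,0]
    - [0,0,0]
    - [0,0,0]
    - [0,0,0]
    - [0,0,0]
    - [0,0,0]
    - [0,0,0]
    - [0,0,0]

```text
t: 11.02
ee_pos: [0.4843, 0.0996, 0.12]
eef_rot: [-3.134, 0.212, -0.002]
wrist_force: [1.0, -0.4, -0.6]
gripper_width: 0.327
grip_force: 39.7
```

move_arm:
  hand: [20,20,20,20,20,20,20,20]
  linear:
    - [0,0.0363,0]
    - [0,0.0363,0]
    - [0,0.0363,0]
    - [0,0.0363,0]
    - [0,0,0.01]
    - [0,0,0.01]
    - [0,0,0]
    - [0,0,0]
  turn:
    - [0,0,0]
    - [0,0,0]
    - [0,0,0]
    - [0,0,0]
    - [0,0,0]
    - [0,0,0]
    - [0,0,0]
    - [0,0,0]

```text
t: 11.68
ee_pos: [0.4651, -0.0428, 0.0996]
eef_rot: [-3.134, 0.213, 0.0]
wrist_force: [-0.1, 0.8, -0.7]
gripper_width: 0.324
grip_force: 39.8
```

```bash
python3 -c "
from h import *
go(.464,-.043,.0325)
s=capture('scene')
print(proj('scene',(.464,-.043,.10+.022)),proj('scene',(.464,-.043,.08)))
cv2.imwrite('pics/d4.png',cv2.cvtColor(cv2.resize(s[80:230,340:460],None,fx=4,fy=4),4))"
```

```text
t 11.68 pos [ 0.4651 -0.0428  0.0996] yaw -7.8 tilt -1.0 grip 0.324 F [-0.1  0.8 -0.7] gf 39.8
d [-0.001   0.0004  0.0671] rows 1.678502347141379
[412.54256128 154.6917701 ] [410.89965588 171.18738417]
```

View pics/d4.png

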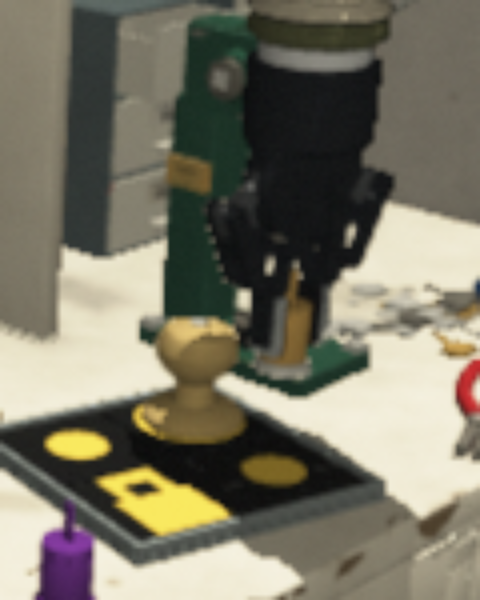

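Cylinder B hangs upright. Its flange is at (411,172), matching the prediction of (410.9,171.2) over the disc, so I'll place it.

move_arm:
  hand: [20,20,20,20,20,20,20,20]
  linear:
    - [-0.001,0,0.03]
    - [0,0,0.02]
    - [0,0,0.008]
    - [0,0,0.005]
    - [0,0,0.003]
    - [0,0,0.002]
    - [0,0,0]
    - [0,0,0]
  turn:
    - [0,0,0]
    - [0,0,0]
    - [0,0,0]
    - [0,0,0]
    - [0,0,0]
    - [0,0,0]
    - [0,0,0]
    - [0,0,0]

```text
t: 12.4
ee_pos: [0.4646, -0.0428, 0.032]
eef_rot: [3.134, -0.213, 0.002]
wrist_force: [0.3, -0.1, -0.8]
gripper_width: 0.322
grip_force: 39.8
```

move_arm:
  hand: [33,35,38,42,48,54,58,58]
  linear:
    - [0,0,0]
    - [0,0,0]
    - [0,0,0]
    - [0,0,0]
    - [0,0,0]
    - [0,0,0]
    - [0,0,0]
    - [0,0,0]
  turn:
    - [0,0,0]
    - [0,0,0]
    - [0,0,0]
    - [0,0,0]
    - [0,0,0]
    - [0,0,0]
    - [0,0,0]
    - [0,0,0]

```text
t: 13.07
ee_pos: [0.4641, -0.0427, 0.0313]
eef_rot: [-3.134, 0.213, 0.0]
wrist_force: [-0.6, -0.2, -1.2]
gripper_width: 0.582
grip_force: 0.0
```

move_arm:
  hand: [60,60,60,80,80,80,80,80]
  linear:
    - [0,0,-0.01]
    - [0,0,-0.03]
    - [0,0,-0.03]
    - [0,0,-0.03]
    - [0,0,-0.02]
    - [0,0,0]
    - [0,0,0]
    - [0,0,0]
  turn:
    - [0,0,0]
    - [0,0,0]
    - [0,0,0]
    - [0,0,0]
    - [0,0,0]
    - [0,0,0]
    - [0,0,0]
    - [0,0,0]

```text
t: 13.73
ee_pos: [0.4636, -0.0425, 0.1505]
eef_rot: [-3.134, 0.213, 0.002]
wrist_force: [-0.2, 0.4, -0.4]
gripper_width: 0.8
grip_force: 0.0
```

```bash
python3 -c "
from h import *
go(.604,.277,.12)"
```

```text
t 13.73 pos [ 0.4636 -0.0425  0.1505] yaw -7.8 tilt -1.0 grip 0.8 F [-0.2  0.4 -0.4] gf 0.0
d [ 0.0959 -0.3356  0.0305] rows 8.758057599779303
```

move_arm:
  hand: [80,80,80,80,80,80,80,80]
  linear:
    - [0.0107,-0.0373,0.002]
    - [0.0107,-0.0373,0.002]
    - [0.0107,-0.0373,0.002]
    - [0.0107,-0.0373,0.002]
    - [0.0107,-0.0373,0.002]
    - [0.0107,-0.0373,0.002]
    - [0.0107,-0.0373,0.002]
    - [0.0107,-0.0373,0.002]
  turn:
    - [0,0,0]
    - [0,0,0]
    - [0,0,0]
    - [0,0,0]
    - [0,0,0]
    - [0,0,0]
    - [0,0,0]
    - [0,0,0]

```text
t: 14.4
ee_pos: [0.5892, 0.2433, 0.1333]
eef_rot: [3.134, -0.213, -0.005]
wrist_force: [0.6, -0.7, -0.2]
gripper_width: 0.8
grip_force: 0.0
```

move_arm:
  hand: [80,80,80,80,80,80,80,80]
  linear:
    - [0.0107,-0.0373,0.002]
    - [0,0,0.015]
    - [0,0,0]
    - [0,0,0]
    - [0,0,0]
    - [0,0,0]
    - [0,0,0]
    - [0,0,0]
  turn:
    - [0,0,0]
    - [0,0,0]
    - [0,0,0]
    - [0,0,0]
    - [0,0,0]
    - [0,0,0]
    - [0,0,0]
    - [0,0,0]

```text
t: 15.07
ee_pos: [0.6051, 0.2762, 0.119]
eef_rot: [-3.134, 0.214, -0.001]
wrist_force: [-0.2, -0.0, -0.0]
gripper_width: 0.8
grip_force: 0.0
```

```bash
python3 -c "
from h import *
go(.604,.277,.02)
t=capture('top');s=capture('scene')
a=cv2.resize(t[150:255,340:460],None,fx=3.3,fy=3.3);b=cv2.resize(s[100:240,210:370],None,fx=2.5,fy=2.5)
cv2.imwrite('pics/d5.png',cv2.cvtColor(np.hstack([a[:346],b[:346]]),4))"
```

```text
t 15.07 pos [0.6051 0.2762 0.119 ] yaw -7.8 tilt -1.0 grip 0.8 F [-0.2 -0.  -0. ] gf 0.0
d [-0.0013 -0.0006  0.099 ] rows 2.4756428110558546
```

View pics/d5.png

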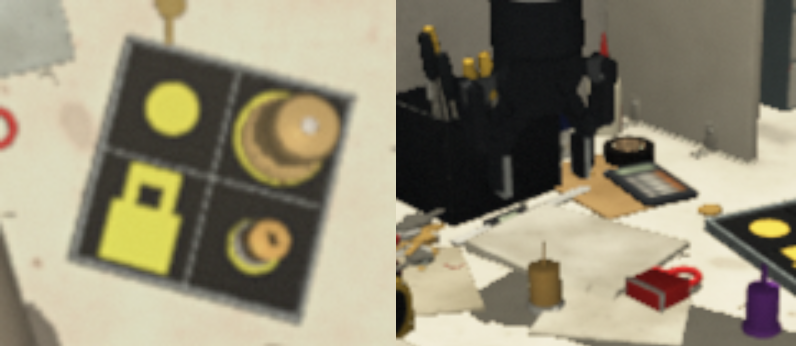

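Cylinder B stands on its disc, and the fingers straddle cylinder A (544 in the right half). I'll grasp it.

move_arm:
  hand: [80,80,80,80,80,60,45,30]
  linear:
    - [-0.0013,0,0.035]
    - [0,0,0.034]
    - [0,0,0.02]
    - [0,0,0.01]
    - [0,0,0]
    - [0,0,0]
    - [0,0,0]
    - [0,0,0]
  turn:
    - [0,0,0]
    - [0,0,0]
    - [0,0,0]
    - [0,0,0]
    - [0,0,0]
    - [0,0,0]
    - [0,0,0]
    - [0,0,0]

```text
t: 15.83
ee_pos: [0.6045, 0.2773, 0.0211]
eef_rot: [-3.133, 0.213, -0.005]
wrist_force: [-0.4, 0.2, -0.5]
gripper_width: 0.381
grip_force: 0.0
```

move_arm:
  hand: [20,20,20,20,20,20,20,20]
  linear:
    - [0,0,0]
    - [0,0,0]
    - [0,0,0]
    - [0,0,0]
    - [0,0,0]
    - [0,0,0]
    - [0,0,0]
    - [0,0,0]
  turn:
    - [0,0,0]
    - [0,0,0]
    - [0,0,0]
    - [0,0,0]
    - [0,0,0]
    - [0,0,0]
    - [0,0,0]
    - [0,0,0]

```text
t: 16.5
ee_pos: [0.6045, 0.2773, 0.0212]
eef_rot: [-3.133, 0.213, -0.005]
wrist_force: [-0.8, 0.7, 7.5]
gripper_width: 0.324
grip_force: 39.4
```

```bash
python3 -c "
from h import *
go(.570,.020,.120)"
```

```text
t 16.5 pos [0.6045 0.2773 0.0212] yaw -7.8 tilt -1.0 grip 0.324 F [-0.8  0.7  7.5] gf 39.4
d [ 0.0009  0.2595 -0.0991] rows 6.94334332701826
```

move_arm:
  hand: [20,20,20,20,20,20,20,20]
  linear:
    - [0,0,-0.02]
    - [0,0,-0.04]
    - [0,0,-0.04]
    - [0,0.037,0]
    - [0,0.037,0]
    - [0,0.037,0]
    - [0,0.037,0]
    - [0,0.037,0]
  turn:
    - [0,0,0]
    - [0,0,0]
    - [0,0,0]
    - [0,0,0]
    - [0,0,0]
    - [0,0,0]
    - [0,0,0]
    - [0,0,0]

```text
t: 17.17
ee_pos: [0.5781, 0.0923, 0.1199]
eef_rot: [-3.134, 0.212, -0.001]
wrist_force: [0.4, -0.4, -2.0]
gripper_width: 0.323
grip_force: 39.8
```

move_arm:
  hand: [20,20,20,20,20,20,20,20]
  linear:
    - [0,0.037,0]
    - [0,0.037,0]
    - [0,0,0.01]
    - [0,0,0.01]
    - [0,0,0]
    - [0,0,0]
    - [0,0,0]
    - [0,0,0]
  turn:
    - [0,0,0]
    - [0,0,0]
    - [0,0,0]
    - [0,0,0]
    - [0,0,0]
    - [0,0,0]
    - [0,0,0]
    - [0,0,0]

```text
t: 17.83
ee_pos: [0.5689, 0.0215, 0.0997]
eef_rot: [-3.135, 0.21, -0.001]
wrist_force: [0.3, 0.3, -0.5]
gripper_width: 0.328
grip_force: 39.9
```

```bash
python3 -c "
from h import *
go(.570,.020,.0325)
s=capture('scene')
print(proj('scene',(.570,.020,.08)))
cv2.imwrite('pics/d6.png',cv2.cvtColor(cv2.resize(s[60:210,310:430],None,fx=4,fy=4),4))"
```

```text
t 17.83 pos [0.5689 0.0215 0.0997] yaw -7.7 tilt -1.0 grip 0.328 F [ 0.3  0.3 -0.5] gf 39.9
d [0.0012 0.0013 0.0672] rows 1.6801174533871797
[360.4174519  165.51707402]
```

View pics/d6.png

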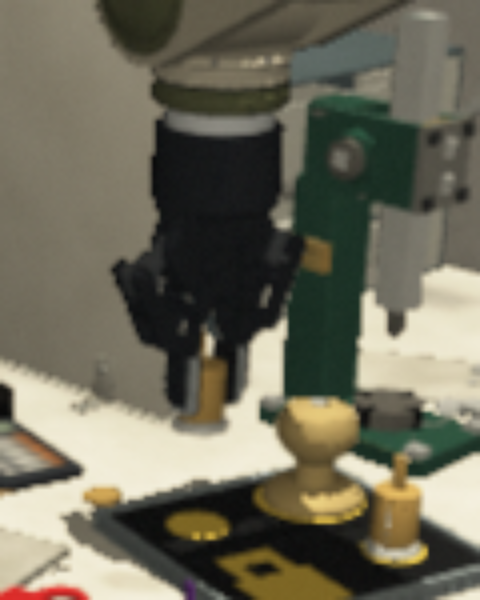

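Cylinder A hangs upright with its flange at (360.5,166), matching the prediction. The knob and cylinder B look centred. I'll place A.

move_arm:
  hand: [20,20,20,20,20,20,20,20]
  linear:
    - [0.0012,0.0013,0.03]
    - [0,0,0.02]
    - [0,0,0.008]
    - [0,0,0.005]
    - [0,0,0.003]
    - [0,0,0.002]
    - [0,0,0]
    - [0,0,0]
  turn:
    - [0,0,0]
    - [0,0,0]
    - [0,0,0]
    - [0,0,0]
    - [0,0,0]
    - [0,0,0]
    - [0,0,0]
    - [0,0,0]

```text
t: 18.55
ee_pos: [0.5702, 0.0189, 0.0322]
eef_rot: [3.134, -0.213, 0.003]
wrist_force: [-0.1, 0.2, 0.3]
gripper_width: 0.325
grip_force: 40.0
```

move_arm:
  hand: [33,35,38,42,48,54,58,58]
  linear:
    - [0,0,0]
    - [0,0,0]
    - [0,0,0]
    - [0,0,0]
    - [0,0,0]
    - [0,0,0]
    - [0,0,0]
    - [0,0,0]
  turn:
    - [0,0,0]
    - [0,0,0]
    - [0,0,0]
    - [0,0,0]
    - [0,0,0]
    - [0,0,0]
    - [0,0,0]
    - [0,0,0]

```text
t: 19.22
ee_pos: [0.5697, 0.019, 0.0313]
eef_rot: [-3.134, 0.213, -0.0]
wrist_force: [-0.0, 0.3, -0.3]
gripper_width: 0.582
grip_force: 0.0
```

move_arm:
  hand: [60,60,60,80,80,80,80,80]
  linear:
    - [0,0,-0.01]
    - [0,0,-0.03]
    - [0,0,-0.03]
    - [0,0,-0.03]
    - [0,0,-0.02]
    - [0,0,0]
    - [0,0,0]
    - [0,0,0]
  turn:
    - [0,0,0]
    - [0,0,0]
    - [0,0,0]
    - [0,0,0]
    - [0,0,0]
    - [0,0,0]
    - [0,0,0]
    - [0,0,0]

```text
t: 19.88
ee_pos: [0.5692, 0.0191, 0.1509]
eef_rot: [-3.134, 0.213, 0.002]
wrist_force: [0.7, -0.3, -1.1]
gripper_width: 0.798
grip_force: 0.0
```

```bash
python3 -c "
from h import *
go(.4565,.472,.12)"
```

```text
t 19.88 pos [0.5692 0.0191 0.1509] yaw -7.8 tilt -1.0 grip 0.798 F [ 0.7 -0.3 -1.1] gf 0.0
d [-0.1729 -0.4335  0.0311] rows 11.693538714705129
```

move_arm:
  hand: [80,80,80,80,80,80,80,80]
  linear:
    - [-0.0144,-0.0361,0.0026]
    - [-0.0144,-0.0361,0.0026]
    - [-0.0144,-0.0361,0.0026]
    - [-0.0144,-0.0361,0.0026]
    - [-0.0144,-0.0361,0.0026]
    - [-0.0144,-0.0361,0.0026]
    - [-0.0144,-0.0361,0.0026]
    - [-0.0144,-0.0361,0.0026]
  turn:
    - [0,0,0]
    - [0,0,0]
    - [0,0,0]
    - [0,0,0]
    - [0,0,0]
    - [0,0,0]
    - [0,0,0]
    - [0,0,0]

```text
t: 20.55
ee_pos: [0.4933, 0.3223, 0.1291]
eef_rot: [3.133, -0.213, -0.004]
wrist_force: [0.2, 0.2, 0.3]
gripper_width: 0.8
grip_force: 0.0
```

move_arm:
  hand: [90,90,90,90,90,90,90,90]
  linear:
    - [-0.0144,-0.0361,0.0026]
    - [-0.0144,-0.0361,0.0026]
    - [-0.0144,-0.0361,0.0026]
    - [-0.0144,-0.0361,0.0026]
    - [0,0,0.01]
    - [0,0,0.01]
    - [0,0,0]
    - [0,0,0]
  turn:
    - [0,0,0]
    - [0,0,0]
    - [0,0,0]
    - [0,0,0]
    - [0,0,0]
    - [0,0,0]
    - [0,0,0]
    - [0,0,0]

```text
t: 21.22
ee_pos: [0.4572, 0.4701, 0.0988]
eef_rot: [3.132, -0.215, -0.004]
wrist_force: [-0.1, -0.4, 1.6]
gripper_width: 0.902
grip_force: 0.0
```

```bash
python3 -c "
from h import *
go(.4565,.472,.01)
t=capture('top');s=capture('scene')
a=cv2.resize(t[150:255,340:460],None,fx=3.3,fy=3.3);b=cv2.resize(s[180:320,160:320],None,fx=2.5,fy=2.5)
cv2.imwrite('pics/d7.png',cv2.cvtColor(np.hstack([a[:346],b[:346]]),4))"
```

```text
t 21.22 pos [0.4572 0.4701 0.0988] yaw -7.9 tilt -1.0 grip 0.902 F [-0.1 -0.4  1.6] gf 0.0
d [-0.0007 -0.002   0.0888] rows 2.221634852758916
```

View pics/d7.png

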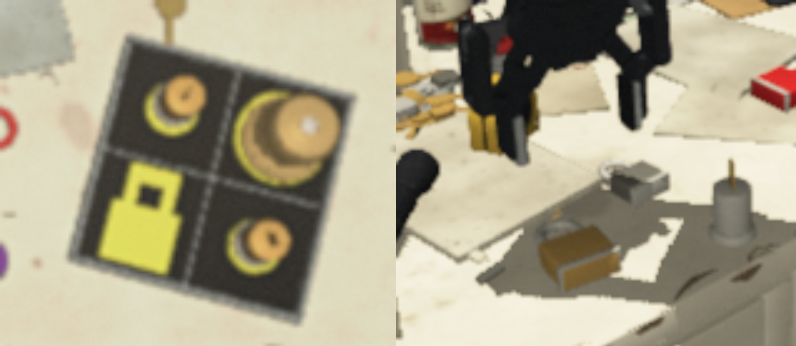

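All three standing parts sit on their discs, and the gripper is over the brass padlock. I'll descend and grip the body.

move_arm:
  hand: [90,90,90,90,90,90,70,60]
  linear:
    - [-0.0007,-0.002,0.03]
    - [0,0,0.03]
    - [0,0,0.015]
    - [0,0,0.009]
    - [0,0,0.005]
    - [0,0,0]
    - [0,0,0]
    - [0,0,0]
  turn:
    - [0,0,0]
    - [0,0,0]
    - [0,0,0]
    - [0,0,0]
    - [0,0,0]
    - [0,0,0]
    - [0,0,0]
    - [0,0,0]

```text
t: 21.98
ee_pos: [0.4573, 0.474, 0.0126]
eef_rot: [-3.133, 0.213, -0.003]
wrist_force: [0.1, -1.5, -0.1]
gripper_width: 0.635
grip_force: 0.0
```

move_arm:
  hand: [40,40,40,40,40,40,40,40]
  linear:
    - [0,0,0]
    - [0,0,0]
    - [0,0,0]
    - [0,0,0]
    - [0,0,0]
    - [0,0,0]
    - [0,0,0]
    - [0,0,0]
  turn:
    - [0,0,0]
    - [0,0,0]
    - [0,0,0]
    - [0,0,0]
    - [0,0,0]
    - [0,0,0]
    - [0,0,0]
    - [0,0,0]

```text
t: 22.65
ee_pos: [0.4573, 0.4741, 0.0127]
eef_rot: [-3.133, 0.213, -0.003]
wrist_force: [-1.5, 0.3, 5.9]
gripper_width: 0.539
grip_force: 42.6
```

```bash
python3 -c "
from h import *
go(.4705,.045,.11)"
```

```text
t 22.65 pos [0.4573 0.4741 0.0127] yaw -7.8 tilt -1.0 grip 0.539 F [-1.5  0.3  5.9] gf 42.6
d [ 0.0713  0.4232 -0.0979] rows 11.004930596413903
```

move_arm:
  hand: [40,40,40,40,40,40,40,40]
  linear:
    - [0,0,-0.02]
    - [0,0,-0.04]
    - [0,0,-0.04]
    - [0.0065,0.0384,0]
    - [0.0065,0.0384,0]
    - [0.0065,0.0384,0]
    - [0.0065,0.0384,0]
    - [0.0065,0.0384,0]
  turn:
    - [0,0,0]
    - [0,0,0]
    - [0,0,0]
    - [0,0,0]
    - [0,0,0]
    - [0,0,0]
    - [0,0,0]
    - [0,0,0]

```text
t: 23.32
ee_pos: [0.4623, 0.2774, 0.1114]
eef_rot: [-3.134, 0.212, -0.0]
wrist_force: [0.9, -0.2, -1.0]
gripper_width: 0.538
grip_force: 41.9
```

move_arm:
  hand: [40,40,40,40,40,40,40,40]
  linear:
    - [0.0065,0.0384,0]
    - [0.0065,0.0384,0]
    - [0.0065,0.0384,0]
    - [0.0065,0.0384,0]
    - [0.0065,0.0384,0]
    - [0.0065,0.0384,0]
    - [0,0,0]
    - [0,0,0]
  turn:
    - [0,0,0]
    - [0,0,0]
    - [0,0,0]
    - [0,0,0]
    - [0,0,0]
    - [0,0,0]
    - [0,0,6.8]
    - [0,0,0]

```text
t: 23.98
ee_pos: [0.4704, 0.0437, 0.1114]
eef_rot: [-3.115, 0.411, -0.001]
wrist_force: [0.3, -0.0, -2.7]
gripper_width: 0.541
grip_force: 42.0
```

```bash
python3 -c "
from h import *
go(.4705,.045,.0237)
s=capture('scene')
print(proj('scene',(.4705,.045,.11)))
cv2.imwrite('pics/d8.png',cv2.cvtColor(cv2.resize(s[80:230,310:430],None,fx=4,fy=4),4))"
```

```text
t 23.98 pos [0.4704 0.0437 0.1114] yaw -15.0 tilt -1.0 grip 0.541 F [ 0.3 -0.  -2.7] gf 42.0
d [-0.0003 -0.0013  0.0877] rows 2.192406609422192
[386.21609826 167.88499968]
```

View pics/d8.png

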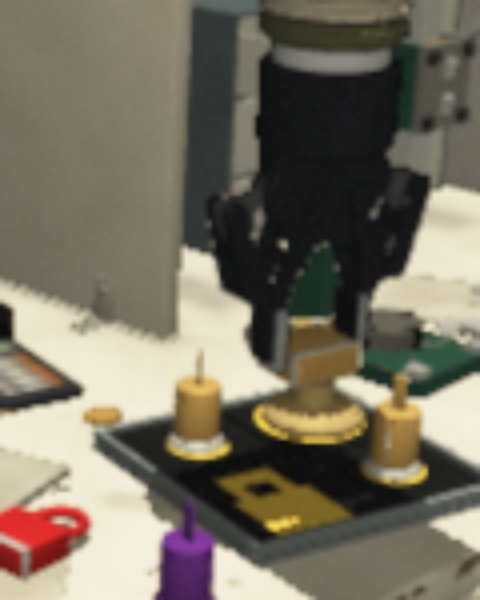

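The padlock is held level, with the shackle side pointing to the rear as on the outline and its body at about (390,167) as expected. I'll lower and release it.

move_arm:
  hand: [40,40,40,40,40,40,40,40]
  linear:
    - [0,-0.0013,0.035]
    - [0,0,0.03]
    - [0,0,0.012]
    - [0,0,0.005]
    - [0,0,0.003]
    - [0,0,0.002]
    - [0,0,0]
    - [0,0,0]
  turn:
    - [0,0,0]
    - [0,0,0]
    - [0,0,0]
    - [0,0,0]
    - [0,0,0]
    - [0,0,0]
    - [0,0,0]
    - [0,0,0]

```text
t: 24.7
ee_pos: [0.4711, 0.0469, 0.0249]
eef_rot: [3.116, -0.397, 0.002]
wrist_force: [0.0, 0.0, -2.6]
gripper_width: 0.539
grip_force: 42.0
```

move_arm:
  hand: [54,56,58,62,66,70,72,72]
  linear:
    - [0,0,0]
    - [0,0,0]
    - [0,0,0]
    - [0,0,0]
    - [0,0,0]
    - [0,0,0]
    - [0,0,0]
    - [0,0,0]
  turn:
    - [0,0,0]
    - [0,0,0]
    - [0,0,0]
    - [0,0,0]
    - [0,0,0]
    - [0,0,0]
    - [0,0,0]
    - [0,0,0]

```text
t: 25.37
ee_pos: [0.4707, 0.0467, 0.0241]
eef_rot: [-3.116, 0.399, 0.0]
wrist_force: [0.0, -0.3, 0.9]
gripper_width: 0.72
grip_force: 0.0
```

move_arm:
  hand: [72,72,72,72,72,72,72,72]
  linear:
    - [0,0,-0.01]
    - [0,0,-0.03]
    - [0,0,-0.04]
    - [0,0,-0.04]
    - [0,0,-0.04]
    - [0,0,0]
    - [0,0,0]
    - [0,0,0]
  turn:
    - [0,0,0]
    - [0,0,0]
    - [0,0,0]
    - [0,0,0]
    - [0,0,0]
    - [0,0,0]
    - [0,0,0]
    - [0,0,0]

```text
t: 26.03
ee_pos: [0.4702, 0.0468, 0.1836]
eef_rot: [-3.116, 0.399, 0.002]
wrist_force: [0.2, 1.1, -0.3]
gripper_width: 0.72
grip_force: 0.0
```

move_arm:
  hand: [72,72,72,72,72,72,72,72]
  linear:
    - [-0.01,-0.038,0]
    - [-0.01,-0.038,0]
    - [-0.01,-0.038,0]
    - [-0.01,-0.038,0]
    - [-0.01,-0.038,0]
    - [-0.01,-0.038,0]
    - [0,0,0]
    - [0,0,0]
  turn:
    - [0,0,0]
    - [0,0,0]
    - [0,0,0]
    - [0,0,0]
    - [0,0,0]
    - [0,0,0]
    - [0,0,0]
    - [0,0,0]

```text
t: 26.7
ee_pos: [0.4689, 0.2838, 0.182]
eef_rot: [3.115, -0.393, -0.005]
wrist_force: [0.4, -0.9, -0.4]
gripper_width: 0.719
grip_force: 0.0
```

```bash
python3 -c "
from h import *
go(.47,.25,.2)
t=capture('top')
t5=cv2.resize(t[150:255,350:460],None,fx=5,fy=5,interpolation=cv2.INTER_CUBIC)
def mk(p,c):
    u=proj('top',p);cv2.circle(t5,(int((u[0]-350+.4)*5),int((u[1]-150+.4)*5)),3,c,-1)
mk((.570,.020,.053),(255,0,0));mk((.464,-.043,.053),(255,0,0));mk((.548,-.064,.078),(255,0,0));mk((.4705,.045,.031),(255,0,0))
cv2.imwrite('pics/d9.png',cv2.cvtColor(t5,4))"
```

```text
t 26.7 pos [0.4689 0.2838 0.182 ] yaw -14.4 tilt -1.0 grip 0.719 F [ 0.4 -0.9 -0.4] gf 0.0
d [ 0.0094  0.0325 -0.018 ] rows 0.9582613537227773
```

View pics/d9.png

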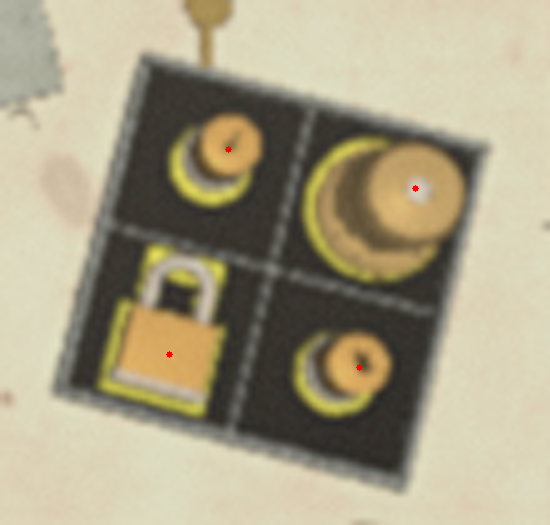

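All four parts sit centred, within about 3 mm of the red predicted points, and the padlock's shackle lies over its outline.

```bash
python3 -c "
from cell import bot
print(bot.hand_in())"
```

```text
the job is handed in; nothing more can be done
None
```

The brass lock set is in the tray and the job is handed in at about 27 s of the 99 s limit: in the final top picture all four parts sit within about 3 mm of their marks, the padlock's shackle lies over its outline, and the silver parts were never touched; the hand-in gave back no verdict.

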